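Jack up the side of the bench kiln

ROBOT

A 7-joint arm with a two-finger parallel gripper is mounted at the origin on the work surface. World frame = base frame: x ahead of the robot, y to its left, z up, the work surface at z = 0. Lengths are in m, angles in rad, forces in N, time in s.
With the tool pointing down it reaches from about 0.4 to 0.9 m from the base axis. Payload 5.5 kg.
Tool frame: the origin (TCP) lies at the very end of the fingers, on their centre line; the grasp point (between the pads) lies 19 mm behind it; z points along the fingers, y is the line along which they close (so a half turn about z gives the same grasp; the last joint's range is limited). The gripper opens to 92 mm and grips with 3 to 60 N. Pads are 19 mm wide; open, the fingers measure 130 mm over their backs; the gripper's body (75 mm by 190 mm) begins 47 mm behind the grasp point.
Start: joints at [-1.056, 0.501, -0.427, 1.55, 0.221, 1.138, -0.21], TCP at [0.162, 0.63, 0.227] pointing down, gripper open.
Joint ranges: [-2.88, 2.88], [-0.31, 2.03], [-1.54, 1.56], [0.2, 2.42], [-1.41, 4.55], [0.19, 2.02], [-2.57, 2.57]. Speed limits (rad/s): [2.57, 2.57, 3.14, 3.14, 3.14, 3.14, 3.14].

INTERFACE

Orientations are given as a rotation vector (axis times angle).
In Python, from plant import r, optics, boxes_of, outline_of gives the robot as it stands.
- The arm moves only by the shell command python3 -m jog 'ROWS' [FORCE]. ROWS is JSON, a list of rows, each a list of 7 numbers: the shift along the tool's x, y, z in m, then the turn, a rotation vector about the tool's x, y, z in rad, then the closure, from -1 (fully open) to 1 (shut). A call has exactly 5 rows; each row shifts and turns the commanded pose from where the row before left it, along the tool's axes as they then stand; what a row does not reach is not made up. A row lasts 1/8 s, in which the tool goes at most 62.5 mm and 10.7 degrees, less where a joint would pass 70% of its speed; a pose out of reach is approached as far as the arm can. A call with a gripper value outside its range is refused whole. The fingers move at their own pace and stop on an object; FORCE is the grip in N (left out, the last holds). Time passes only in rows, so rows that do not move let the fingers close, or fill a call up. It gives the time, the measured TCP pose, the force, the opening and the grip force at its end, in the units of the state.
- r.get_obs(): the state, without advancing time (a new reading comes with each control period).
- optics.snapshot(name): name is "scene" or "top"; returns (picture, depth): 420x560x3 uint8, red, green, blue; 420x560 float32, m along the optical axis (not along the pixel's ray), 0 where there is no reading.
- optics.calibration(name): a dict with "fov_y" (degrees; the focal length in pixels is half the picture's height over the tangent of half this angle, whatever the lens; pixels are square), "cx", "cy" (the principal point, pixels), "R" (3x3) and "t" (3): a world point X has camera coordinates R X + t. Camera axes: x right, y down, z forward; pixel columns grow to the right and rows downward; lengths in m; the calibration is good to about 2 mm. A picture is of the moment at which its call begins. calibration takes no time and is no camera call.
- r.close_job(): hands the job in; it is judged then, once.
Trained networks look in the newest picture that a camera, given by its name, has taken for a name from the list of things; names that differ only in an ending like _2 or _b are one class to them, and where a whole thing is asked for, a point or a joint stands for the part that bears it (a point fixed in the world has none). Each returns a list of dicts, best first, with "p" (0 to 1); they miss things now and then, are a little off and sometimes report something else, mostly with a low value. They report only what shows in the picture. A call takes as long as a camera call.
- boxes_of(target, camera): "at" ([column, row] in pixels, amid what is visible of it).
- outline_of(target, camera): "pixels" (420x560 bool, what is visible of it) and "at" ([column, row] in pixels, amid what is visible of it).
The state is a dict: "t": time; "joint_pos": joint angles; "joint_vel": joint speeds; "joint_efforts": joint torques, N m; "eef_pos": TCP position; "tcp_rot": TCP orientation; "wrist_force": force on the tool from outside, world axes, zero at the start; "moment": the same for the moment, N m; "finger_gap": finger opening in m; "gripper_force": force on a finger pad.
Only numpy, scipy, OpenCV 4.12 (cv2) and the standard library are available. Lean on these libraries where they do the work, as an engineer would, in place of code of your own. Each camera call takes 0.05 s, during which the arm holds its last target. There are 200 camera calls.

TASK

Open the lid of the grey steel case until it rests back on its stop, lift the small lever jack out and stand it on the bench with its saddle centred under the round rubber lift pad that is bolted below the steel bracket on the kiln's side. Let go of the jack, then press its pump handle fully down so that side of the kiln rises, and finish with the fingers still holding the handle down, the lid still open and the jack still in place under the pad. Leave the other things on the bench where they are.

Things in the scene. Friction and masses are not known exactly. Their poses are not given: they have to be found in the camera images.
- jack_case: Grey painted open-topped steel case, fixed to the bench, outside 170 (x) by 290 (y) by 130 mm high, walls and floor 5 mm; it holds the jack. Origin under its centre; its own z is up, its -x side is the side nearer the robot, where the lid opens.
- case_lid (a joint): Angle of the case's lid about its hinge on the case's +x rim: 0 closed (as at the start), grows as it opens, 2.4 rad on its stop, leaning back beyond vertical. It swings freely (0.45 kg): it falls shut below about 1.5 rad and falls open onto the stop beyond about 1.75 rad.
- lid_handle (a point): Middle of the lid's bar handle: steel bar 11 mm thick, 120 mm long, parallel to the hinge, 35 mm off the lid's 8 mm thick top, a thin post near each end, 18 mm from the lid's free edge. In the lid's frame (equal to the case's when closed) it lies 152 mm from the hinge line towards -x and 43 mm above it.
- lid_hinge (a point): Middle of the lid's hinge line, which runs along the case's y axis at the top of its +x wall, 130 mm above the bench.
- jack: Lever jack, loose, about 0.83 kg; starts inside the case on its floor, along the case. Origin on its underside below the housing; +x towards the saddle, -x towards the pump handle, z up. Steel base x -90 to +100 mm, 58 mm wide, 16 mm thick. Balances near the housing. Saddle at x = +78 mm; the raised handle reaches x = -137 mm and is 121 mm high.
- jack_grip (a point): Where to grip the jack, across its y: on the axis of its upright aluminium housing, 84 mm above the jack's underside. The housing is 46 (x) by 40 (y) mm, at x = 0 of the jack, from 16 to 100 mm high.
- saddle_top (a point): Centre of the top of the jack's saddle, a round dark steel disc 38 mm across on a lifting stem; on the jack at x = +78 mm, 60 mm above the jack's underside with the handle up. Rises 30 mm with a full stroke of the handle.
- pump_handle (a joint): Angle of the pump handle about its pivot in the housing (jack x = 0, 58 mm high, axis across the jack): 0 raised (sprung; slopes up 0.40 rad above level towards -x), grows when pressed, 0.55 at its stop (0.15 rad below level). Lifts the saddle 54.5 mm per rad. No latch: it springs back if let go. Pressing takes 2 to 4 N, and 8 to 12 N more at the pad while lifting the kiln.
- handle_pad (a point): Centre of the top face of the flat rubber pad on the end of the pump handle, 44 mm along the handle and 40 mm wide, 10 mm thick; 127 mm from the pivot along the handle, 5 mm above its centreline. Press here from above.
- lift_pad (a point): Centre of the underside of the lift pad: rubber disc 32 mm wide, 8 mm thick, under a steel bracket 56 mm wide that sticks out from the kiln's +y side; a bolt head on top marks it. 76 mm above the bench, 16 mm above an unpumped saddle. 45 mm out from the floor plate's edge, 58 mm from the kiln's side. Axes as kiln_tray: +y points out of the kiln; the space outwards and below is free.
- kiln_tray: Steel floor plate of the blue bench kiln, fixed to the bench, 290 (x) by 280 (y) by 6 mm, origin under its centre. The kiln on it is 280 by 260 mm, its top 219 mm above the bench, door towards -x; the bracket with the lift pad is on the +y side.
- kiln: The blue kiln itself, about 5.5 kg, hinged along the -y edge of its floor plate so that its +y side, with the lift pad, can be raised (the pad is 320 mm from the hinge line). Origin 185 mm from the floor plate's centre along its +y, 12 mm above the bench. A full stroke of the jack under the pad raises the pad by about 14 mm.
- mug: White ceramic mug, 76 mm wide, 85 mm tall, origin under its centre.
- bead_bowl: Wooden bowl, 110 mm wide, 40 mm tall, origin under its centre.
- frit_jar: Amber glass jar with a steel cap, 52 mm wide, 75 mm tall, origin under its centre.
- small_tin: Aluminium tin, 60 mm wide, 60 mm tall, origin under its centre.
- paddle: Flat paddle (wooden handle, dark metal blade), 200 mm long, lying on the bench along its own x.
- wrench: Steel wrench, 160 mm long, lying along its own x.
- brush: Brush, 160 mm long, lying along its own x.
- jack_saddle: The jack's lifting saddle with its stem (see saddle_top); its origin is at the foot of the stem, 42 mm below the saddle's top.

How it is judged:
On the way, in this order (a step that is already met when the one before it is completed fails the run):
1. the case's lid is open and rests on its stop (value of joint case_lid above 2.3 rad), for 0.3 s.
2. the jack stands on the bench, let go, handle up, its saddle within 12 mm of centre under the lift pad (horizontal distance between saddle_top and lift_pad below 0.012 m and height (world z) of jack below 0.005 m and angle between jack's own z axis and vertical below 0.06 rad and value of joint pump_handle below 0.12 rad and height (world z) of lift_pad below 0.079 m and contact force between the fingers and jack below 0.3 N), for 0.2 s.
At the end, for the whole second after the job is handed in: Fingers hold the pump handle still at 0.48 rad or more, pushing over 2 N; jack flat on the bench, saddle within 15 mm of the lift pad's centre and carrying the kiln (over 5 N), its lift pad raised to 83 mm or more and the kiln not touched by the robot; lid open on its stop (value of joint pump_handle above 0.48 rad and height (world z) of lift_pad above 0.083 m and velocity of joint pump_handle between -0.1 and 0.1 rad/s and contact force between the fingers and pump_handle above 2 N and contact force between jack_saddle and kiln above 5 N and contact force between each of the arm, the fingers and kiln below 0.5 N and horizontal distance between saddle_top and lift_pad below 0.015 m and height (world z) of jack below 0.005 m and angle between jack's own z axis and vertical below 0.06 rad and value of joint case_lid above 2.3 rad); the arm keeps its last pose, push and grip.
It fails at once if one of the other things on the bench is moved more than 4 cm (distance of any of mug, bead_bowl, frit_jar, small_tin, paddle, wrench, brush from where it was at the start of the episode above 0.04 m).
It also fails if it takes over 72 s, if anything falls off the work surface, if the arm or the gripper's body presses on something with over 40 N, if the wrist force passes 120 N, or if a joint passes its speed limit or range.

## Working session

There is one attempt and no reset: what is moved stays moved. The work goes in short steps, Python scripts to look and compute and a shell command to move; the robot and the scene stay as the last step left them, time stands still between calls to the robot, and variables do not carry over. Pictures are saved under pics/ and viewed, at most 10 in all, crops included, and the job is handed in when it is done.

```bash
mkdir -p pics
cat > h.py <<'E'
import numpy as np, cv2
from plant import r, optics, boxes_of, outline_of
from scipy.spatial.transform import Rotation as Ro
def cloud(name):
    im,d=optics.snapshot(name); c=optics.calibration(name)
    f=im.shape[0]/2/np.tan(np.radians(c["fov_y"])/2)
    v,u=np.mgrid[:d.shape[0],:d.shape[1]]
    P=np.stack([(u-c["cx"])/f*d,(v-c["cy"])/f*d,d],-1)
    W=(P-np.array(c["t"]))@np.array(c["R"])
    W[d==0]=np.nan
    return im,d,W
def save(im,n): cv2.imwrite(f"pics/{n}.png",im[...,::-1])
E
python3 - <<'E'
from h import *
o=r.get_obs(); print(o["eef_pos"],o["tcp_rot"],o["t"])
ims=[]
for n in("scene","top"):
    im,d,W=cloud(n); ims.append(im); np.save(n+".npy",W); save(im,n)
    c=optics.calibration(n); print(n,c["fov_y"],-np.array(c["R"]).T@c["t"])
    for t in("jack_case","lid_handle","lid_hinge","kiln_tray","lift_pad","kiln","mug","bead_bowl","frit_jar","small_tin","paddle","wrench","brush"):
        b=outline_of(t,n)[:1]
        if b:
            b=b[0];m=b["pixels"];q=W[m];q=q[~np.isnan(q[:,0])]
            bb=boxes_of(t,n)[:1]
            at=bb[0]["at"] if bb else b["at"]
            if len(q): print(t,round(b["p"],2),np.round(at),"W",np.round(W[int(at[1]),int(at[0])],3),"med",np.round(np.median(q,0),3),np.round(np.percentile(q,2,axis=0),3),np.round(np.percentile(q,98,axis=0),3))
E
```

```text
[0.16180275 0.62885278 0.2256991 ] [-3.94312609e-01 -3.11643414e+00  2.89641271e-03] 0.0
scene 48.08671168930232 [1.28514422 0.20213866 1.38569857]
jack_case 0.87 [392. 232.] W [0.573 0.265 0.142] med [0.567 0.267 0.139] [0.453 0.125 0.014] [0.618 0.401 0.172]
lid_handle 0.57 [395. 222.] W [0.538 0.269 0.139] med [0.535 0.268 0.14 ] [0.45  0.126 0.132] [0.616 0.403 0.177]
lid_hinge 0.57 [397. 219.] W [0.524 0.269 0.141] med [0.534 0.268 0.14 ] [0.451 0.127 0.134] [0.616 0.401 0.176]
kiln_tray 0.6 [172. 182.] W [ 0.669 -0.394  0.221] med [ 0.649 -0.405  0.218] [ 0.481 -0.581  0.005] [ 0.765 -0.281  0.226]
lift_pad 0.94 [172. 179.] W [ 0.656 -0.401  0.222] med [ 0.642 -0.409  0.219] [ 0.48  -0.578  0.053] [ 0.764 -0.28   0.226]
kiln 0.55 [168. 177.] W [ 0.656 -0.411  0.222] med [ 0.642 -0.41   0.219] [ 0.481 -0.579  0.051] [ 0.764 -0.275  0.226]
mug 0.7 [328. 181.] W [0.373 0.015 0.005] med [0.417 0.03  0.053] [ 0.365 -0.004  0.003] [0.459 0.067 0.089]
bead_bowl 0.69 [258. 280.] W [ 0.798 -0.082  0.005] med [ 0.795 -0.08   0.019] [ 0.752 -0.125  0.001] [ 0.851 -0.027  0.045]
frit_jar 0
[... 1443 characters left out ...]
ad_bowl 0.75 [293. 144.] W [ 0.815 -0.062  0.002] med [ 0.808 -0.072  0.017] [ 0.753 -0.121 -0.   ] [ 0.851 -0.025  0.04 ]
frit_jar 0.82 [229. 151.] W [0.779 0.126 0.073] med [0.774 0.139 0.07 ] [ 0.758  0.12  -0.001] [0.803 0.164 0.079]
small_tin 0.63 [256. 150.] W [0.783 0.048 0.051] med [0.784 0.05  0.056] [ 0.763  0.025 -0.001] [0.821 0.079 0.064]
paddle 0.41 [253. 178.] W [ 0.712  0.065 -0.001] med [0.403 0.036 0.006] [ 0.365 -0.004 -0.003] [0.451 0.066 0.087]
wrench 0.75 [314. 287.] W [ 0.37  -0.113  0.006] med [ 0.37  -0.116  0.005] [ 0.357 -0.194 -0.003] [ 0.392 -0.048  0.011]
brush 0.76 [201. 292.] W [0.364 0.221 0.016] med [0.361 0.214 0.017] [0.338 0.123 0.01 ] [0.378 0.272 0.023]
```

```bash
ls pics
```

```text
scene.png
top.png
```

View pics/scene.png

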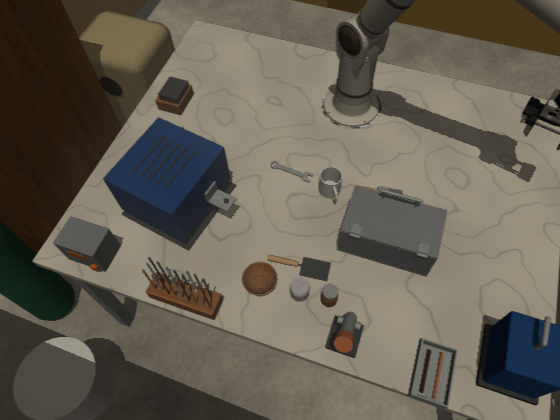

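View pics/top.png

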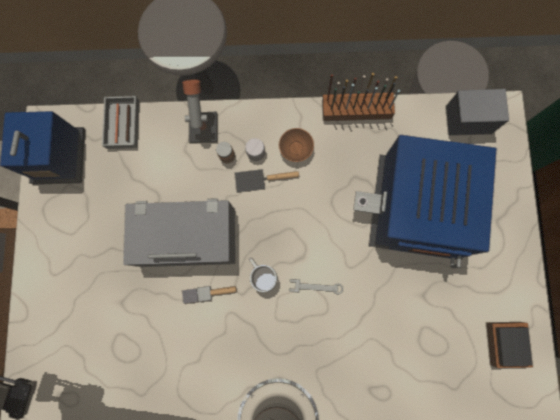

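The pictures show the grey case around scene (392,232)/top (179,233), its handle at its near side, and the kiln bracket with its bolt near scene (222,200)/top (366,202). Next I fit their poses.

```bash
python3 - <<'E'
from h import *
def rect(q,n):
    c,s,a=cv2.minAreaRect((q[:,:2]*1000).astype(np.float32)); print(n,len(q),np.round(c,1),np.round(s,1),round(a,2),"z",np.round(np.median(q[:,2])*1000,1))
for n in("scene","top"):
    W=np.load(n+".npy");q=W.reshape(-1,3);q=q[~np.isnan(q[:,0])]
    im=cv2.imread(f"pics/{n}.png").reshape(-1,3)
    def box(x0,x1,y0,y1,z0,z1): return q[(q[:,0]>x0)&(q[:,0]<x1)&(q[:,1]>y0)&(q[:,1]<y1)&(q[:,2]>z0)&(q[:,2]<z1)]
    print(n,"bench z",np.median(box(.3,.35,-.1,.1,-.02,.02)[:,2]))
    rect(box(.38,.7,.05,.48,.125,.15),"lid")
    rect(box(.38,.7,.05,.48,.165,.2),"handle")
    rect(box(.4,.85,-.65,-.2,.21,.23),"kilntop")
    rect(box(.5,.7,-.30,-.15,.075,.1),"bracket")
    rect(box(.5,.7,-.30,-.15,.096,.12),"bolt")
E
python3 - <<'E'
import cv2
a=cv2.imread('pics/scene.png')[165:235,180:270];b=cv2.imread('pics/top.png')[170:240,335:425]
c=cv2.hconcat([a,b]);cv2.imwrite('pics/br.png',cv2.resize(c,None,fx=4,fy=4,interpolation=cv2.INTER_CUBIC))
E
```

```text
scene bench z 0.0015989601172828828
lid 4952 [534.2 263.7] [180.3 290.2] 0.13 z 139.7
handle 164 [465.1 263.6] [ 14.9 128.7] 0.62 z 178.5
kilntop 6378 [ 608.5 -448.9] [264.2 283.9] 80.17 z 220.8
bracket 290 [ 571.7 -266.9] [141.8  65.2] 0.04 z 93.6
bolt 89 [ 569.3 -267. ] [138.6  65.2] 0.17 z 98.1
top bench z -0.000819306967979919
lid 6278 [532.2 265.5] [177.2 291.4] 0.55 z 137.6
handle 201 [462. 263.] [ 11.2 127.5] 0.15 z 176.8
kilntop 10592 [ 606.6 -447.6] [260.7 281.1] 80.07 z 217.7
bracket 449 [ 570.6 -265.8] [ 68.4 139.1] 89.99 z 91.0
bolt 44 [ 565.4 -285.8] [126.5  39.2] 26.79 z 99.1
```

View pics/br.png

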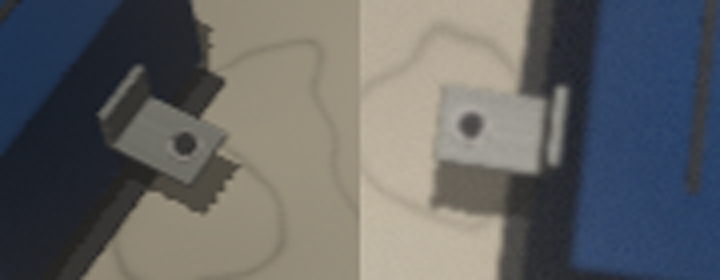

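Run:
```python
from h import *
Ps=[]
px={"scene":(226-.0,200.75),"top":(362.75,201.25)}
for n,(u,v) in px.items():
    c=optics.calibration(n);f=210/np.tan(np.radians(c["fov_y"])/2);R=np.array(c["R"]);C=-R.T@np.array(c["t"])
    d=R.T@np.array([(u-c["cx"])/f,(v-c["cy"])/f,1]);d/=np.linalg.norm(d)
    W=np.load(n+".npy");print(n,W[int(v),int(u)],"at z=.093",C+d*(.093-C[2])/d[2]);Ps.append((C,d))
A=sum(np.eye(3)-np.outer(d,d) for C,d in Ps);b=sum((np.eye(3)-np.outer(d,d))@C for C,d in Ps)
print(np.linalg.solve(A,b))
o=r.get_obs();print(Ro.from_rotvec(o["tcp_rot"]).as_matrix().round(3))
```

```text
scene [ 0.61012231 -0.25750438  0.09991728] at z=.093 [ 0.60910739 -0.25886502  0.093     ]
top [ 0.60802639 -0.25708746  0.10032725] at z=.093 [ 0.60859453 -0.26030987  0.093     ]
[ 0.60861663 -0.25988942  0.09186607]
[[-0.968  0.249 -0.   ]
 [ 0.249  0.968  0.   ]
 [ 0.     0.    -1.   ]]
```

```bash
python3 -m jog '[[-0.037,-0.045,-0.017,0,0,0,-1],[-0.037,-0.045,-0.017,0,0,0,-1],[-0.037,-0.045,-0.017,0,0,0,-1],[-0.037,-0.045,-0.017,0,0,0,-1],[-0.037,-0.045,-0.017,0,0,0,-1]]' 15; python3 -m jog '[[0,0,0,0,0,0.18,0],[0,0,0,0,0,0.18,0],[0,0,0,0,0,0.18,0],[0,0,0,0,0,0.18,0],[0,0,0,0,0,0.18,0.4]]'; python3 -m jog '[[0,0,0,0,0,0.18,0.4],[0,0,0,0,0,0.18,0.4],[0,0,0,0,0,0.06,0.5],[0,0,0,0,0,0,0.5],[0,0,0,0,0,0,0.5]]'; python3 -c "
from plant import r;print(r.get_obs()['joint_pos'])"
```

```text
t: 3.32
eef_pos: [0.2857, 0.3638, 0.3125]
tcp_rot: [0.394, 3.116, 0.001]
wrist_force: [0.2, -0.8, 0.2]
finger_gap: 0.0918
gripper_force: 0.0
t: 3.95
eef_pos: [0.285, 0.3655, 0.3119]
tcp_rot: [1.718, 2.63, 0.001]
wrist_force: [-0.3, -0.0, -0.4]
finger_gap: 0.0461
gripper_force: 0.0
t: 4.58
eef_pos: [0.285, 0.3655, 0.3118]
tcp_rot: [-2.221, -2.222, -0.0]
wrist_force: [-0.4, -0.2, 0.1]
finger_gap: 0.0227
gripper_force: 0.0
[-0.66666971  0.06257323 -0.31266925  1.89336584  0.02073727  1.18864931
 -0.98601721]
```

```bash
python3 -m jog '[[-0.051,0.03,0,0,0,0,0.5],[-0.051,0.03,0,-0.157,0,0,0.5],[0,0,0,-0.157,0,0,0.5],[0,0,0,-0.157,0,0,0.5],[0,0,0,-0.157,0,0,0.5]]'; python3 -m jog '[[0,0,0,-0.157,0,0,0.5],[0,0,0,0,0,0,0.5],[0,0,0,0,0,0,0.5],[0,0,0,0,0,0,0.5],[0,0,0,0,0,0,0.5]]'
python3 - <<'E'
from h import *
o=r.get_obs();print(o["joint_pos"].round(3));R=Ro.from_rotvec(o["tcp_rot"]).as_matrix();print(R.round(3))
print("to pre",R.T@(np.array([.4165,.2635,.2195])-o["eef_pos"]))
E
```

```text
t: 5.2
eef_pos: [0.3449, 0.264, 0.3128]
tcp_rot: [1.858, 1.858, 0.612]
wrist_force: [-0.5, 0.4, -0.6]
finger_gap: 0.0229
gripper_force: 0.0
t: 5.82
eef_pos: [0.3456, 0.2628, 0.3117]
tcp_rot: [1.773, 1.766, 0.714]
wrist_force: [0.6, 0.4, -0.5]
finger_gap: 0.0232
gripper_force: 0.0
[-0.558 -0.243 -0.656  2.374  0.804  0.843 -1.741]
[[ 0.004  0.718  0.696]
 [ 1.    -0.002 -0.004]
 [-0.001  0.696 -0.718]]
to pre [ 0.00107163 -0.01333138  0.11555389]
```

```bash
python3 -m jog '[[0.001,-0.0135,0.04,0,0,0,0.5],[0,0,0.04,0,0,0,0.5],[0,0,0.036,0,0,0,0.5],[0,0,0.02,0,0,0,0.5],[0,0,0.02,0,0,0,0.5]]';python3 - <<'E'
from h import *
o=r.get_obs();print(o["joint_pos"].round(3));R=Ro.from_rotvec(o["tcp_rot"]).as_matrix();print(R.round(3))
print("to grasp",R.T@(np.array([.4735,.2635,.163])-o["eef_pos"]))
im,d,W=cloud("scene");im2,_,_=cloud("top")
c=np.hstack([cv2.resize(im[160:270,320:460],None,fx=2.8,fy=2.8),cv2.resize(im2[190:300,110:250],None,fx=2.8,fy=2.8)]);save(c,"pre")
E
```

```text
t: 6.45
eef_pos: [0.4451, 0.2628, 0.1891]
tcp_rot: [1.772, 1.766, 0.713]
wrist_force: [0.2, -0.4, 0.9]
finger_gap: 0.0232
gripper_force: 0.0
[-0.371  0.196 -0.693  2.411  1.478  0.769 -2.275]
[[ 0.004  0.718  0.696]
 [ 1.    -0.001 -0.005]
 [-0.002  0.696 -0.718]]
to grasp [0.00086688 0.00222169 0.03850521]
```

View pics/pre.png

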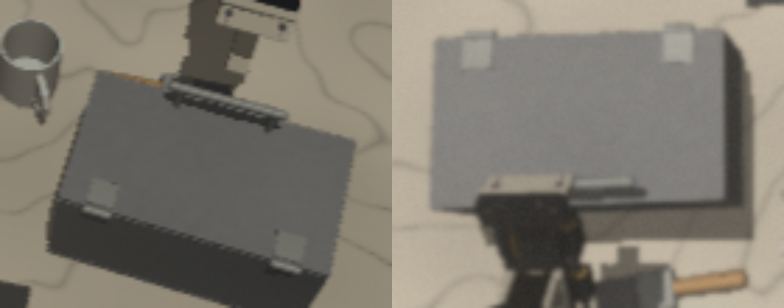

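The fingers stand just above and behind the bar (scene crop ~(235,95)), aligned with it. Inserting and gripping.

```bash
python3 -m jog '[[0,0.002,0.019,0,0,0,0.5],[0,0,0.019,0,0,0,0.5],[0,0,0,0,0,0,0.5],[0,0,0,0,0,0,1],[0,0,0,0,0,0,1]]' 20; python3 -m jog '[[0,0,0,0,0,0,1],[0,0,0,0,0,0,1],[0,0,0,0,0,0,1],[0,0,0,0,0,0,1],[0,0,0,0,0,0,1]]'
python3 - <<'E'
from h import *
o=r.get_obs();print(o["joint_pos"].round(3))
E
```

```text
t: 7.18
eef_pos: [0.4717, 0.2636, 0.1651]
tcp_rot: [1.769, 1.767, 0.716]
wrist_force: [-1.3, -0.6, 1.5]
finger_gap: 0.0106
gripper_force: 20.0
t: 7.8
eef_pos: [0.4717, 0.2637, 0.165]
tcp_rot: [1.769, 1.767, 0.717]
wrist_force: [-5.8, -2.1, 7.3]
finger_gap: 0.0104
gripper_force: 20.0
[-0.361  0.292 -0.652  2.393  1.618  0.779 -2.356]
```

```bash
python3 -m jog '[[0,0.0116,-0.0066,0.09,0,0,1],[0,0.0116,-0.0066,0.09,0,0,1],[0,0.0116,-0.0066,0.09,0,0,1],[0,0.0116,-0.0066,0.09,0,0,1],[0,0.0116,-0.0066,0.09,0,0,1]]'
python3 - <<'E'
from h import *
o=r.get_obs();print(o["joint_pos"].round(3))
p=o["eef_pos"]-np.array([.6155,.2635,.130]);print(np.hypot(p[0],p[2]))
E
```

```text
t: 8.43
eef_pos: [0.4982, 0.2635, 0.2211]
tcp_rot: [2.039, 2.036, 0.339]
wrist_force: [7.7, 0.5, -10.4]
finger_gap: 0.0102
gripper_force: 20.0
[-0.016  0.231 -0.733  2.024  0.557  0.765 -1.09 ]
0.14851479587516325
```

```bash
python3 -m jog '[[0,0.0116,-0.0066,0.09,0,0,1],[0,0.0116,-0.0066,0.09,0,0,1],[0,0.0116,-0.0066,0.09,0,0,1],[0,0.0116,-0.0066,0.09,0,0,1],[0,0.0116,-0.0066,0.09,0,0,1]]';python3 -m jog '[[0,0.0116,-0.0066,0.09,0,0,1],[0,0.0116,-0.0066,0.09,0,0,1],[0,0.0116,-0.0066,0.09,0,0,1],[0,0.0116,-0.0066,0.09,0,0,1],[0,0.0116,-0.0066,0.09,0,0,1]]'
python3 - <<'E'
from h import *
o=r.get_obs();print(o["joint_pos"].round(3))
p=o["eef_pos"]-np.array([.6155,.2635,.130]);print(np.hypot(p[0],p[2]))
E
```

```text
t: 9.05
eef_pos: [0.5502, 0.2639, 0.2634]
tcp_rot: [-2.168, -2.16, 0.129]
wrist_force: [-2.5, 4.0, 1.7]
finger_gap: 0.0104
gripper_force: 20.0
t: 9.68
eef_pos: [0.6156, 0.2644, 0.2785]
tcp_rot: [-1.905, -1.898, 0.55]
wrist_force: [-0.4, 8.6, 5.5]
finger_gap: 0.0105
gripper_force: 20.0
[-0.078  0.954 -0.682  0.857  0.223  1.939 -0.625]
0.14853665501528268
```

```bash
python3 -m jog '[[0,0.018,-0.0082,0,0,0,1],[0,0.018,-0.0068,0,0,0,1],[0,0.0195,-0.006,0,0,0,1],[0,0.0195,-0.0046,0,0,0,1],[0,0.01,-0.002,0,0,0,1]]' 4
python3 - <<'E'
from h import *
o=r.get_obs();print(o["joint_pos"].round(3), o["finger_gap"])
E
```

```text
t: 10.3
eef_pos: [0.6827, 0.2579, 0.246]
tcp_rot: [-1.921, -1.897, 0.545]
wrist_force: [3.1, 1.7, 4.4]
finger_gap: 0.011
gripper_force: 4.0
[-0.281  1.064 -0.123  0.586 -0.094  2.014 -0.4  ] 0.010984119470883158
```

```bash
python3 -m jog '[[0,0.004,0,0,0,0,0.3],[0,0,0,0,0,0,0.3],[0,0,-0.02,0,0,0,0.3],[0,-0.008,-0.025,0,0,0,0.3],[0,-0.016,-0.03,0,0,0,0.3]]'; python3 -m jog '[[0,-0.02,-0.03,0,0,0,0.3],[0,-0.02,-0.03,-0.1,0,0,0],[0,-0.03,-0.01,-0.15,0,0,-0.5],[0,-0.03,0,-0.15,0,0,-1],[0,-0.03,0,-0.15,0,0,-1]]';  python3 - <<'E'
from h import *
o=r.get_obs();print(o["joint_pos"].round(3), o["finger_gap"]);R=Ro.from_rotvec(o["tcp_rot"]).as_matrix();print(R.round(3))
im,d,W=cloud("scene");im2,_,W2=cloud("top")
np.save("s2.npy",W);np.save("t2.npy",W2);save(im,"s2");save(im2,"t2")
c=np.hstack([cv2.resize(im[130:290,300:480],None,fx=2.2,fy=2.2),cv2.resize(im2[130:290,90:270],None,fx=2.2,fy=2.2)]);save(c,"open")
E
```

```text
t: 10.92
eef_pos: [0.6729, 0.2503, 0.3024]
tcp_rot: [-1.943, -1.909, 0.49]
wrist_force: [-0.3, -0.2, 0.6]
finger_gap: 0.0324
gripper_force: 0.0
t: 11.55
eef_pos: [0.5745, 0.2499, 0.401]
tcp_rot: [2.226, 2.175, 0.087]
wrist_force: [0.8, 0.0, 1.4]
finger_gap: 0.0673
gripper_force: 0.0
[-0.327  0.282 -0.171  1.437  0.06   1.365 -0.523] 0.06734462457323276
[[ 0.023  0.998  0.059]
 [ 1.    -0.024  0.019]
 [ 0.02   0.059 -0.998]]
```

View pics/open.png

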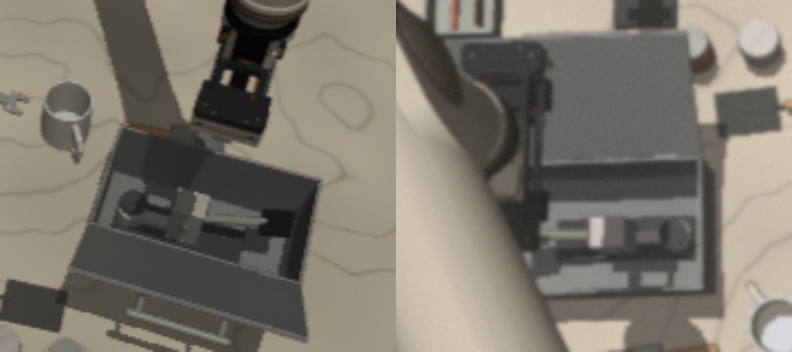

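The lid lies back on its stop (scene crop (190,290)); the jack lies along y with the saddle (130,205) towards -y and the housing at (190,210). Now locating the jack.

```bash
python3 - <<'E'
from h import *
def rect(q,n):
    if len(q)<5: print(n,len(q));return
    c,s,a=cv2.minAreaRect((q[:,:2]*1000).astype(np.float32)); print(n,len(q),np.round(c,1),np.round(s,1),round(a,2),"z",np.round(np.median(q[:,2])*1000,1))
for n in("s2","t2"):
    W=np.load(n+".npy");q=W.reshape(-1,3);q=q[~np.isnan(q[:,0])]
    def box(x0,x1,y0,y1,z0,z1): return q[(q[:,0]>x0)&(q[:,0]<x1)&(q[:,1]>y0)&(q[:,1]<y1)&(q[:,2]>z0)&(q[:,2]<z1)]
    rect(box(.46,.6,.18,.34,.098,.112),"housing top")
    rect(box(.46,.59,.14,.23,.058,.074),"saddle")
    rect(box(.46,.59,.28,.42,.07,.14),"handle")
    l=box(.62,.8,.15,.4,.13,.32); print("lid z max",l[:,2].max() if len(l) else 0)
E
python3 - <<'E'
from h import *
for n in("scene","top"):
    W=cloud(n)[2]
    for t in("jack_grip","saddle_top","handle_pad","lid_handle"):
        b=boxes_of(t,n)[:1]
        if b: u,v=map(int,b[0]["at"]);print(n,t,round(b[0]["p"],2),(u,v),W[v,u].round(3))
E
```

```text
housing top 222 [526.1 280.5] [ 41.6 116.4] 1.29 z 105.7
saddle 109 [528.2 189.5] [81.1 36.9] 89.31 z 66.3
handle 462 [525.6 344.7] [129.5 127.5] 0.57 z 114.8
lid z max 0.25253236919459837
housing top 259 [523.6 278.7] [109.3  40.1] 89.71 z 103.7
saddle 147 [522.4 190.2] [77.7 38.3] 89.14 z 63.8
handle 92 [523.9 306.9] [12.8 52.8] 0.32 z 92.0
lid z max 0.24892561278361147
scene jack_grip 0.77 (387, 229) [0.544 0.254 0.096]
scene handle_pad 0.62 (415, 229) [0.528 0.333 0.116]
scene lid_handle 0.97 (390, 256) [0.677 0.277 0.186]
top jack_grip 0.79 (192, 236) [0.52  0.227 0.105]
top saddle_top 0.7 (213, 235) [0.526 0.175 0.063]
top lid_handle 0.6 (189, 172) [0.682 0.217 0.196]
```

Run:
```python
from h import *
for n in("s2","t2"):
    W=np.load(n+".npy");q=W.reshape(-1,3);q=q[~np.isnan(q[:,0])]
    for nm,(z0,z1,y0,y1) in dict(house=(.1,.11,.21,.285),sad=(.06,.07,.14,.2)).items():
        m=q[(abs(q[:,0]-.525)<.06)&(q[:,2]>z0)&(q[:,2]<z1)&(q[:,1]>y0)&(q[:,1]<y1)]
        print(n,nm,len(m),np.percentile(m[:,:2],[3,97],axis=0).round(4).tolist(),np.histogram(m[:,1],bins=np.arange(y0,y1+.001,.005))[0])
```

```text
s2 house 162 [[0.5076, 0.2237], [0.5459, 0.2676]] [ 0  0 10 19 17 16 17 19 15 17 19 13  0  0  0]
s2 sad 87 [[0.5118, 0.1515], [0.5454, 0.183]] [ 0  1  9 14 13 13 14 13  9  1  0  0]
t2 house 222 [[0.5038, 0.225], [0.5419, 0.2693]] [ 0  0  7 23 20 27 29 23 25 19 27 18  4  0  0]
t2 sad 118 [[0.5082, 0.1517], [0.5402, 0.1862]] [ 0  0 13 13 17 24 21 11 14  5  0  0]
```

```bash
python3 -m jog '[[0,0,0,0.059,-0.019,-0.023,-1],[-0.003,-0.025,0.05,0,0,0,-1],[0,-0.025,0.05,0,0,0,-1],[0,0,0.055,0,0,0,-1],[0,0,0.045,0,0,0,-1]]'
python3 - <<'E'
from h import *
o=r.get_obs();R=Ro.from_rotvec(o["tcp_rot"]).as_matrix();print(R.round(3))
print("to grasp",R.T@(np.array([.525,.2465,.074])-o["eef_pos"]))
E
```

```text
t: 12.78
eef_pos: [0.5231, 0.246, 0.1946]
tcp_rot: [-2.217, -2.216, 0.017]
wrist_force: [1.2, -0.2, -0.5]
finger_gap: 0.0919
gripper_force: 0.0
[[ 0.001  1.    -0.012]
 [ 1.    -0.001 -0.003]
 [-0.003 -0.012 -1.   ]]
to grasp [0.00088082 0.00336296 0.12061174]
```

```bash
python3 -m jog '[[0.001,0.002,0.035,-0.012,0,0,-1],[0,0,0.035,0,0,0,-1],[0,0,0.025,0,0,0,-1],[0,0,0.015,0,0,0,-1],[0,0,0.011,0,0,0,-1]]'; python3 -m jog '[[0,0,0,0,0,0,-1],[0,0,0,0,0,0,0.4],[0,0,0,0,0,0,0.4],[0,0,0,0,0,0,0.4],[0,0,0,0,0,0,0.4]]' 30
```

```text
t: 13.4
eef_pos: [0.5256, 0.247, 0.0752]
tcp_rot: [2.221, 2.219, -0.002]
wrist_force: [0.0, 0.9, 0.4]
finger_gap: 0.0915
gripper_force: 0.0
t: 14.02
eef_pos: [0.5253, 0.247, 0.0763]
tcp_rot: [2.22, 2.219, -0.001]
wrist_force: [-0.0, -0.6, -0.6]
finger_gap: 0.0566
gripper_force: 0.0
```

```bash
python3 -m jog '[[0,0,0.001,0,0,0,1],[0,0,0,0,0,0,1],[0,0,0,0,0,0,1],[0,0,0,0,0,0,1],[0,0,0,0,0,0,1]]' 40; python3 -m jog '[[0,0,0,0,0,0,1],[0,0,-0.02,0,0,0,1],[0,0,-0.03,0,0,0,1],[0,0,-0.04,0,0,0,1],[0,0,-0.04,0,0,0,1]]'
```

```text
t: 14.65
eef_pos: [0.525, 0.2468, 0.0748]
tcp_rot: [2.22, 2.219, -0.002]
wrist_force: [-0.4, -0.1, -0.7]
finger_gap: 0.0402
gripper_force: 40.0
t: 15.28
eef_pos: [0.5235, 0.2463, 0.2041]
tcp_rot: [2.222, 2.22, -0.007]
wrist_force: [-0.0, -0.2, -7.9]
finger_gap: 0.0398
gripper_force: 39.9
```

```bash
python3 -m jog '[[0,0,-0.03,0,0,0,1],[-0.01,0,-0.03,0,0,0,1],[-0.04,0,0,0,0,0,1],[-0.045,0,0,0,0,0,1],[-0.045,0,0,0,0,0,1]]'; python3 -m jog '[[-0.045,0.01,0,0,0,0,1],[-0.045,0.02,0,0,0,0,1],[-0.045,0.02,0,0,0,0,1],[-0.045,0.02,0,0,0,0,1],[-0.026,0.0145,0,0,0,0,1]]'; python3 -m jog '[[0,0,0.04,0,0,0,1],[0,0,0.04,0,0,0,1],[0,0,0.04,0,0,0,1],[0,0,0,0,0,0,1],[0,0,0,0,0,0,1]]'
python3 - <<'E'
from h import *
o=r.get_obs();print(o["joint_pos"].round(3));R=Ro.from_rotvec(o["tcp_rot"]).as_matrix();print(R.round(3))
for n in ("scene","top"):
    W=cloud(n)[2]; np.save(n+"3.npy",W)
    q=W.reshape(-1,3);q=q[~np.isnan(q[:,0])]
    dz=o["eef_pos"][2]-.070
    x,y,z=o["eef_pos"]
    m=q[(abs(q[:,0]-x)<.03)&(abs(q[:,1]-y+.078)<.03)&(abs(q[:,2]-dz-.061)<.008)]
    print(n,len(m),np.percentile(m,[3,97],axis=0).round(4).tolist(),"mean",m.mean(0).round(4))
E
```

```text
t: 15.9
eef_pos: [0.5233, 0.1057, 0.2636]
tcp_rot: [2.222, 2.22, -0.006]
wrist_force: [1.8, -0.8, -9.5]
finger_gap: 0.04
gripper_force: 39.9
t: 16.52
eef_pos: [0.6082, -0.1025, 0.2637]
tcp_rot: [2.226, 2.216, -0.007]
wrist_force: [0.2, 0.5, -7.9]
finger_gap: 0.0401
gripper_force: 39.9
t: 17.15
eef_pos: [0.6098, -0.099, 0.1465]
tcp_rot: [2.22, 2.219, -0.001]
wrist_force: [0.5, -1.1, -7.0]
finger_gap: 0.0401
gripper_force: 39.9
[ 0.118  0.493 -0.002  1.719  0.004  0.928  0.113]
[[ 0.001  1.     0.001]
 [ 1.    -0.001 -0.002]
 [-0.002  0.001 -1.   ]]
scene 81 [[0.5937, -0.194, 0.1337], [0.6291, -0.1656, 0.1434]] mean [ 0.6112 -0.1804  0.1382]
top 100 [[0.5925, -0.1936, 0.1309], [0.6257, -0.1714, 0.1402]] mean [ 0.609  -0.1814  0.1358]
```

```bash
python3 -m jog '[[0,0,0.03,0,0,0,1],[0,0,0.025,0,0,0,1],[0,0,0.015,0,0,0,1],[0,0,0,0,0,0,1],[0,0,0,0,0,0,1]]'
python3 - <<'E'
from h import *
o=r.get_obs();print(o["eef_pos"])
a=[]
for n in ("scene","top"):
    im,d,W=cloud(n);a.append(im)
    q=W.reshape(-1,3);q=q[~np.isnan(q[:,0])]
    x,y,z=o["eef_pos"]
    m=q[(abs(q[:,0]-x)<.035)&(abs(q[:,1]-y+.078)<.04)&(abs(q[:,2]-(z-.07)-.061)<.006)]
    print(n,len(m),np.percentile(m,[3,97],axis=0).round(4).tolist(),"mean",m.mean(0).round(4))
c=np.hstack([cv2.resize(a[0][160:260,180:300],None,fx=3.3,fy=3.3),cv2.resize(a[1][150:250,290:410],None,fx=3.3,fy=3.3)]);save(c,"low")
E
```

```text
t: 17.88
eef_pos: [0.6108, -0.0993, 0.0774]
tcp_rot: [2.219, 2.218, 0.001]
wrist_force: [-0.2, 0.2, -8.1]
finger_gap: 0.0396
gripper_force: 39.9
[ 0.61082424 -0.09932892  0.07737839]
scene 82 [[0.5965, -0.1949, 0.0637], [0.6303, -0.1661, 0.0732]] mean [ 0.6125 -0.1803  0.0687]
top 83 [[0.5933, -0.1921, 0.0628], [0.6257, -0.1711, 0.0708]] mean [ 0.6097 -0.1815  0.0664]
```

View pics/low.png

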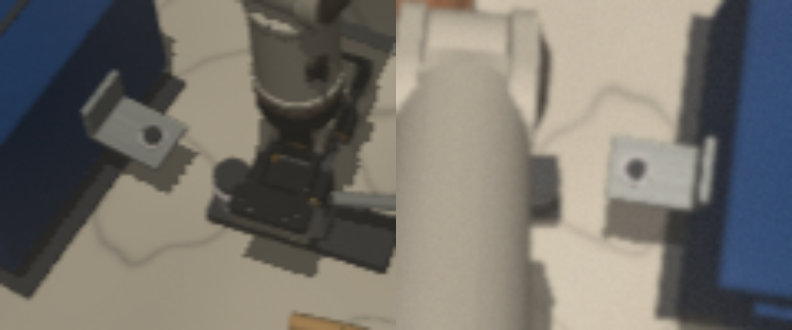

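```bash
python3 -m jog '[[-0.02,-0.0025,0,0,0,0,1],[-0.02,0,0,0,0,0,1],[-0.02,0,0,0,0,0,1],[-0.021,0,0,0,0,0,1],[0,0,0,0,0,0,1]]'; python3 -m jog '[[0,0,0.003,0,0,0,1],[0,0,0.003,0,0,0,1],[0,0,0.002,0,0,0,1],[0,0,0,0,0,0,1],[0,0,0,0,0,0,1]]'
```

```text
t: 18.6
eef_pos: [0.6063, -0.185, 0.0761]
tcp_rot: [2.225, 2.212, -0.004]
wrist_force: [-0.0, -0.1, -7.7]
finger_gap: 0.04
gripper_force: 39.9
t: 19.23
eef_pos: [0.6072, -0.1787, 0.0699]
tcp_rot: [2.219, 2.221, -0.0]
wrist_force: [-4.5, 2.8, 6.4]
finger_gap: 0.04
gripper_force: 39.9
```

```bash
python3 -m jog '[[0,0,-0.001,0,0,0,0.2],[0,0,0,0,0,0,0],[0,0,0,0,0,0,-0.3],[0,0,0,0,0,0,-0.3],[0,0,-0.01,0,0,0,-0.3]]'; python3 -m jog '[[0,0,-0.03,0,0,0,-0.3],[0,0,-0.04,0,0,0,-0.3],[0.03,0,-0.04,0,0,0,0],[0.04,0,-0.01,0,0,0,1],[0.05,0,0,0,0,0,1]]'
python3 - <<'E'
from h import *
o=r.get_obs();print(o["eef_pos"])
a=[]
for n in ("scene","top"):
    im,d,W=cloud(n);a.append(im);np.save(n+"4.npy",W)
c=np.hstack([cv2.resize(a[0][160:260,180:300],None,fx=3.3,fy=3.3),cv2.resize(a[1][150:250,290:410],None,fx=3.3,fy=3.3)]);save(c,"placed")
E
```

```text
t: 19.85
eef_pos: [0.6064, -0.1802, 0.0787]
tcp_rot: [2.221, 2.22, -0.003]
wrist_force: [-0.0, -0.2, -1.4]
finger_gap: 0.0596
gripper_force: 0.0
t: 20.48
eef_pos: [0.6082, -0.0602, 0.2016]
tcp_rot: [2.22, 2.213, 0.003]
wrist_force: [0.4, 0.8, -1.1]
finger_gap: 0.0341
gripper_force: 0.0
[ 0.60821146 -0.06024642  0.20156182]
```

View pics/placed.png

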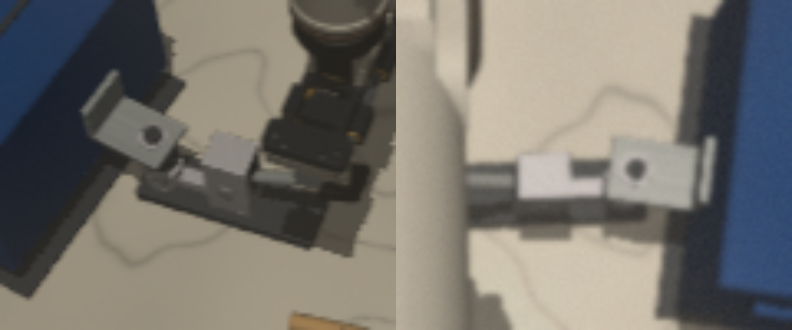

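The jack stands at the bracket: housing at scene crop (230,150), bolt (152,135), saddle below it. I'll measure the housing relative to the bolt.

Run:
```python
from h import *
for n in("scene4","top4"):
    W=np.load(n+".npy");q=W.reshape(-1,3);q=q[~np.isnan(q[:,0])]
    m=q[(abs(q[:,0]-.608)<.05)&(q[:,2]>.094)&(q[:,2]<.107)&(q[:,1]>-.222)&(q[:,1]<-.13)]
    lo,hi=np.percentile(m,[3,97],axis=0);print(n,len(m),lo.round(4),hi.round(4),"ctr",((lo+hi)/2).round(4))
    m=q[(abs(q[:,0]-.608)<.05)&(q[:,2]>.08)&(q[:,2]<.107)&(q[:,1]>-.30)&(q[:,1]<-.225)]
    lo,hi=np.percentile(m,[2,98],axis=0);print(" bracket",lo.round(4),hi.round(4))
```

```text
scene4 175 [ 0.5897 -0.2017  0.095 ] [ 0.6283 -0.1564  0.1057] ctr [ 0.609  -0.179   0.1004]
 bracket [ 0.5825 -0.2991  0.087 ] [ 0.64   -0.2365  0.1017]
top4 224 [ 0.5868 -0.1998  0.0947] [ 0.6247 -0.1554  0.1031] ctr [ 0.6058 -0.1776  0.0989]
 bracket [ 0.5776 -0.2993  0.0844] [ 0.636  -0.2352  0.0991]
```

```bash
python3 -m jog '[[0.002,0,0.03,0,0,0,1],[0,0,0.025,0,0,0,1],[0,0,0.015,0,0,0,1],[0,0,0.01,0,0,0,1],[0,0,0.005,0,0,0,1]]' 10; python3 -m jog '[[0.001,0,0.01,0,0,0,1],[0.001,0,0.01,0,0,0,1],[0.001,0,0.01,0,0,0,1],[0.001,0,0.01,0,0,0,1],[0.001,0,0.01,0,0,0,1]]'; python3 -m jog '[[0,0,0.006,0,0,0,1],[0,0,0.005,0,0,0,1],[0,0,0.004,0,0,0,1],[0,0,0,0,0,0,1],[0,0,0,0,0,0,1]]'
```

```text
t: 21.2
eef_pos: [0.6074, -0.0581, 0.114]
tcp_rot: [2.22, 2.219, -0.001]
wrist_force: [-1.4, -0.6, 2.4]
finger_gap: 0.0001
gripper_force: 0.8
t: 21.82
eef_pos: [0.6076, -0.0526, 0.0647]
tcp_rot: [2.219, 2.219, 0.0]
wrist_force: [-3.5, 1.1, 16.2]
finger_gap: -0.0
gripper_force: 7.9
t: 22.45
eef_pos: [0.6077, -0.0527, 0.0504]
tcp_rot: [2.219, 2.219, 0.0]
wrist_force: [-4.4, 2.2, 17.0]
finger_gap: 0.0003
gripper_force: 8.4
```

```bash
python3 -m jog '[[0,0,0.003,0,0,0,1],[0,0,0.003,0,0,0,1],[0,0,0.002,0,0,0,1],[0,0,0,0,0,0,1],[0,0,0,0,0,0,1]]'
python3 - <<'E'
from h import *
a=[]
for n in ("scene","top"):
    im,d,W=cloud(n);a.append(im)
    q=W.reshape(-1,3);q=q[~np.isnan(q[:,0])]
    m=q[(abs(q[:,0]-.608)<.05)&(q[:,2]>.094)&(q[:,2]<.107)&(q[:,1]>-.215)&(q[:,1]<-.13)]
    lo,hi=np.percentile(m,[3,97],axis=0);print(n,len(m),"house",((lo+hi)/2).round(4))
    m=q[(abs(q[:,0]-.608)<.015)&(q[:,2]>.08)&(q[:,2]<.13)&(q[:,1]>-.27)&(q[:,1]<-.235)]
    print(" bracket z",np.median(m[:,2]).round(4))
    W0=np.load(n+"4.npy").reshape(-1,3);m=W0[(abs(W0[:,0]-.608)<.015)&(W0[:,2]>.08)&(W0[:,2]<.13)&(W0[:,1]>-.27)&(W0[:,1]<-.235)]
    print(" before",np.median(m[:,2]).round(4))
c=np.hstack([cv2.resize(a[0][140:290,180:460],None,fx=2.8,fy=2.8)]);save(c,"final")
E
```

```text
t: 23.08
eef_pos: [0.6079, -0.0531, 0.0441]
tcp_rot: [2.219, 2.218, 0.0]
wrist_force: [-8.6, 2.2, 28.5]
finger_gap: 0.0003
gripper_force: 14.3
scene 167 house [ 0.6091 -0.179   0.1009]
 bracket z 0.1092
 before 0.0957
top 222 house [ 0.6059 -0.1776  0.0989]
 bracket z 0.1068
 before 0.0929
```

View pics/final.png

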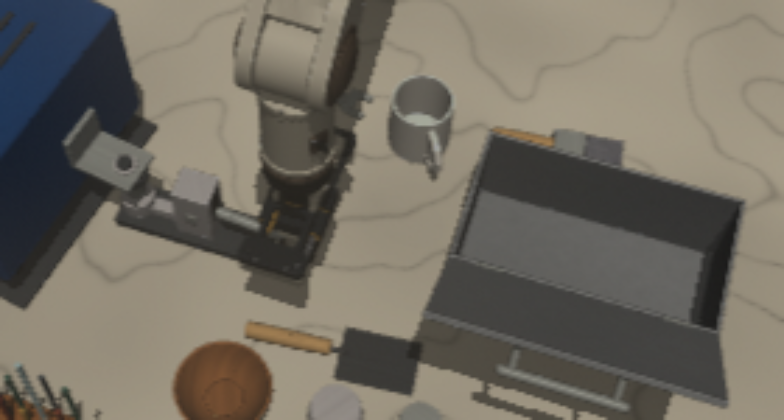

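The handle is at its stop, the bracket has risen about 14 mm, and the jack stands unmoved (housing at (195,200)). The lid is still open (575,330) and the other things are in place. One settling call, then hand in.

```bash
python3 -m jog '[[0,0,0,0,0,0,1],[0,0,0,0,0,0,1],[0,0,0,0,0,0,1],[0,0,0,0,0,0,1],[0,0,0,0,0,0,1]]' && python3 -c "
from plant import r;print(r.close_job())"
```

```text
t: 23.8
eef_pos: [0.6079, -0.0531, 0.0441]
tcp_rot: [2.219, 2.218, 0.0]
wrist_force: [-7.8, 1.9, 28.2]
finger_gap: 0.0008
gripper_force: 14.3
the job is handed in; nothing more can be done
None
```

The job is handed in at 23.8 s, with no verdict returned: the lid is open on its stop, the jack stands about 3 mm off centre under the lift pad by camera, the handle is held at its stop with about 28 N, the pad side is up about 14 mm, and I saw none of the other things moved.

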